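Hold the rag box open with its lid lifter

TASK

I want to drop a used rag into the grey box on the bench, but its steel lid is heavy. With a fingertip push the knob of the swing stop round, towards the box, as far as it goes, so that its arm is clear of the lever; then press the tread plate at the long end of the lever all the way down so that the short end lifts the lid, and finish while still holding it down with the lid up. Don't touch the lid itself, don't lift the lever off its fulcrum, and leave the tools and turned pieces nearby alone.

Things in the scene. Friction and masses are not known exactly. Their poses are not given: they have to be found in the camera images.
- lifter: fixed lid lifter on a plywood base 420 mm long, 130 wide, 12 thick, turned up to 0.3 rad. Origin on the bench under the fulcrum pin; +y along the lever from box to long end (robot's left), +x away from the robot. Grey open box 114 x 105 mm at y -216 to -111 mm, rim 87 mm high. Two cheek plates beside the pin: outer faces x +-25.5, y +-28, top 118 mm. Stop post at x -50, y 60 mm
- fulcrum (a point): fixed point on top of the fulcrum pin, 85 mm above the bench, where the lever's underside rests; axes as lifter. A round rubber bumper (top 44 mm above the bench) stands 155 mm along +y, under the lever's long end
- lever: loose wooden lever 36 mm wide, 18 thick, 290 long, resting on the pin between the cheeks, cleats astride the pin. Origin in its underside over the pin; y to the long end, z out of its top. From y -105 mm (roller under the lid's edge) to +185 mm. At rest its long end slopes up 0.27 rad; on the bumper it slopes down about 0.24. Holding it down takes 5 to 10 N; let go, it comes back up
- tread: steel tread plate, 42 mm in x, 46 mm in y, 5 mm thick, fixed on the lever's long end, axes as lever; origin in the middle of its underside, at y 160, z 18 mm of the lever's frame. Its top is about 150 mm above the bench at rest and 69 mm when fully pressed; it comes down on an arc about the fulcrum. The fingertips must press on this plate
- lid (a joint): hinge of the steel lid (122 x 158 x 12 mm, about 1.6 kg), which closes the box and overhangs it toward the lever: 0 shut, grows as its edge over the lever rises; about 0.37 rad with the lever fully down. Falls shut by its weight
- lid_edge (a point): middle of the lid's free edge (the one over the lever), half way through its 12 mm thickness
- stop (a joint): swing stop: flat steel bar 16 mm wide, 8 thick, top 94 mm above the bench, turning on the post. 0: square across under the lever, which it blocks part way down; grows anticlockwise from above to 1.45 rad (end stop): the knob goes toward the box, the other arm comes out from under the lever, clear above 1.15. Starts at 0 to 0.3; stays where left (friction, 1 to 1.5 N at the knob)
- stop_knob (a point): middle of the upright black knob (20 mm in diameter, 24 mm tall, from 102 to 126 mm above the bench) on the stop's free arm, 52 mm from the post's axis on the side away from the lever; x of its frame points from the knob to the post
- turned_box: bystander: turned wooden box, 57 mm in diameter, 40 mm tall, beyond the lever's long end, left of the grinder; origin under its centre
- spanner: bystander: combination spanner 32 x 185 x 8 mm lying near the front edge of the bench; origin in its middle, underside

How it is judged:
By the outcome, as a careful person would: the job done as asked, in the order asked, and still so for the second after the job is handed in, while the arm keeps its last pose, push and grip.
It also fails if it takes over 48 s, if anything falls off the work surface, if the arm or the gripper's body presses on something with over 40 N, if the wrist force passes 120 N, or if a joint passes its speed limit or range.

ROBOT

A 6-joint arm with a two-finger parallel gripper is mounted at the origin on a cart in front of the work surface, level with it; the furniture and walls round the work are solid. World frame = base frame: x ahead of the robot, y to its left, z up, the work surface at z = 0. Lengths are in m, angles in rad, forces in N, time in s.
With the tool pointing down it reaches from about 0.3 to 0.775 m from the base axis. Payload 14.6 kg.
Tool frame: the origin (TCP) lies between the finger pads; the fingertips stand 8 mm ahead of it and the grasp point (between the pads) lies 11 mm behind it (arm.tips_ahead is the distance from the TCP to the fingertips, in m); z points along the fingers, y is the line along which they close (so a half turn about z gives the same grasp; the last joint's range is limited). The gripper opens to 94 mm and grips with 3 to 60 N. Pads are 16 mm wide; open, the fingers measure 119 mm over their backs; the gripper's body (75 mm by 177 mm) begins 78 mm behind the grasp point.
Start: joints at [-1.228, 0.3, 1.521, -0, 1.321, -0.067], TCP at [0.219, -0.504, 0.213] pointing down, gripper open.
Joint ranges: [-3.03, 3.03], [-0.79, 2.21], [0.23, 2.52], [-1.04, 4.18], [0, 3.07], [-2.55, 2.55]. Speed limits (rad/s): [2.22, 2.22, 2.57, 3.14, 3.14, 3.14].

INTERFACE

Orientations are given as a unit quaternion [w, x, y, z].
In Python, from plant import arm gives the robot as it stands.
- The arm moves only by the tool move_arm, never from a script. Its arguments are lists of equal length, an entry for each row: "turn": the turn, a rotation vector about the tool's x, y, z in degrees, a list of three; "translation": the shift along the tool's x, y, z in m, a list of three; "fingers": the finger opening in m, from 0 to 0.094. In form: {"turn": [[ax, ay, az], ...], "translation": [[tx, ty, tz], ...], "fingers": [fingers, ...]}. A call has 1 to 10 rows; each row is the pose to reach, as a shift and turn from the pose commanded when the call began, along the tool's axes at that moment; what a row does not reach only later rows make up. A row lasts 1/8 s, in which the tool goes at most 62.5 mm and 10.7 degrees, less where a joint would pass 70% of its speed; a pose out of reach is approached as far as the arm can. A call with a gripper value outside its range is refused whole. The fingers move at their own pace and stop on an object; the grip force is fixed at half the most. Time passes only in rows, so rows that repeat a pose let the fingers close. It gives the time, the measured TCP pose, the force, the opening and the grip force at its end, in the units of the state.
- arm.get_state(): the state, without advancing time (a new reading comes with each control period).
- arm.capture(name): name is "scene" or "top" or "wrist"; returns a dict with "img" (400x640x3 uint8, red, green, blue), "camera_matrix" (3x3 intrinsics, pixels), "rvec" (rotation vector, rad) and "tvec" (3), from world to camera coordinates, as OpenCV has them; the wrist camera has in their place "tool_from_camera" (4x4, takes a point from camera to tool coordinates, whose origin is the TCP and whose axes are the flange's). Camera axes: x right, y down, z forward; pixel columns grow to the right and rows downward; lengths in m; the calibration is good to about 2 mm. A picture is of the moment at which its call begins: read the wrist's pose just before it. There is no depth.
- arm.finish_job(): hands the job in; it is judged then, once.
The state is a dict: "time": time; "joint_positions": joint angles; "qd": joint speeds; "joint_torque": joint torques, N m; "tool_pos": TCP position; "tool_rot": TCP orientation; "wrist_force": force on the tool from outside, world axes, zero at the start; "ft_torque": the same for the moment, N m; "grip_width": opening from 0.0 (shut) to 1.0 (fully open); "finger_force": force on a finger pad.
Only numpy, scipy, OpenCV 4.12 (cv2) and the standard library are available. Lean on these libraries where they do the work, as an engineer would, in place of code of your own. Each camera call takes 0.05 s, during which the arm holds its last target. There are 200 camera calls.

## Working session

There is one attempt and no reset: what is moved stays moved. The work goes in short steps, Python scripts to look and compute and a tool call to move; the robot and the scene stay as the last step left them, time stands still between calls to the robot, and variables do not carry over. Pictures are saved under pics/ and viewed, at most 10 in all, crops included, and the job is handed in when it is done.

Besides the shell and the picture viewer there is one more tool, called by a JSON object that holds its "api" and its "payload", one argument or row to a line. move_arm: Moves the arm, as the interface text tells. Its arguments: {"type":"object","properties":{"turn":{"type":"array","items":{"type":"array","items":{"type":"number"}}},"translation":{"type":"array","items":{"type":"array","items":{"type":"number"}}},"fingers":{"type":"array","items":{"type":"number"}}},"required":["turn","translation","fingers"]}

```bash
mkdir -p pics
python3 - <<'E'
from plant import arm
import cv2
for n in("scene","top"):
    c=arm.capture(n);cv2.imwrite(f"pics/{n}0.png",c["img"][:,:,::-1]);print(n,c["camera_matrix"],c["rvec"],c["tvec"])
s=arm.get_state();print(s);print(arm.tips_ahead)
E
```

```text
scene [[485.10619632   0.         318.39084712]
 [  0.         485.10619632 196.81200743]
 [  0.           0.           1.        ]] [ 1.99917189 -0.57907178  0.34311953] [-0.59206384  0.0880352   1.31686651]
top [[403.85041861   0.         316.93402054]
 [  0.         403.85041861 196.06095871]
 [  0.           0.           1.        ]] [ 2.16402332 -2.11957525  0.15356454] [-0.36721556  0.48471916  0.88491757]
{'time': 0.1, 'joint_positions': array([-1.22757455e+00,  3.00375676e-01,  1.52152774e+00, -2.52643508e-05,
        1.32069810e+00, -6.65836037e-02]), 'qd': array([-0.00098343, -0.00247725,  0.00110919, -0.00062125,  0.00086067,
        0.00118397]), 'joint_torque': array([ 4.05109429e-03, -5.32631207e+01, -3.53281975e+01,  7.10032973e-02,
        2.34478764e-02, -1.05652928e-04]), 'tool_pos': array([ 0.2190587 , -0.50424119,  0.21296123]), 'tool_rot': array([-4.97928913e-04,  9.79080027e-01,  2.03474929e-01, -8.16712834e-05]), 'wrist_force': array([-0.52466556,  0.30826965,  0.1510153 ]), 'ft_torque': array([ 0.01488753, -0.00772697,  0.00957493]), 'finger_force': 0.0, 'grip_width': 0.9992639658179863}
0.008
```

View pics/scene0.png

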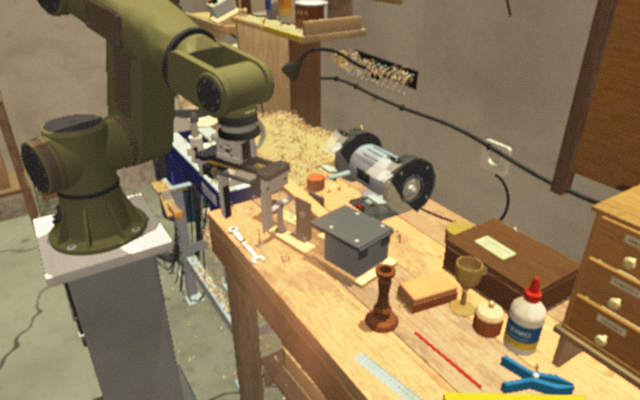

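View pics/top0.png

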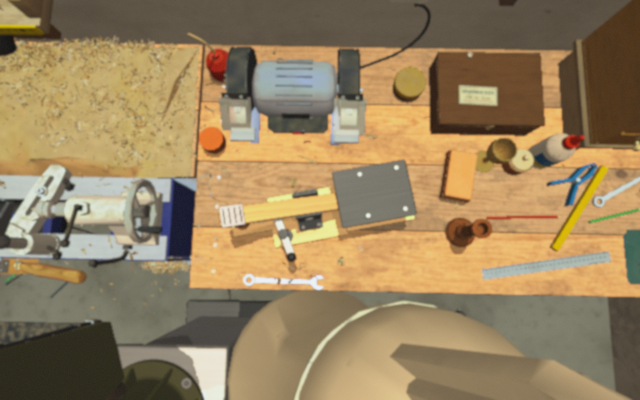

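The top view shows the lever running from tread (232,215) to lid (375,193), with the knob near (292,263) and the spanner near (283,281). I'll enlarge it.

```bash
cat > h.py <<'E'
import numpy as np,cv2
from plant import arm
def ray(c,uv,z):
    K=c["camera_matrix"];R=cv2.Rodrigues(np.array(c["rvec"]))[0];t=np.array(c["tvec"]).ravel()
    d=R.T@np.linalg.inv(K)@[uv[0],uv[1],1];o=-R.T@t
    return o+d*(z-o[2])/d[2]
def proj(c,p):
    return cv2.projectPoints(np.array(p,float).reshape(-1,3),np.array(c["rvec"]),np.array(c["tvec"]),c["camera_matrix"],None)[0].reshape(-1,2)
E
python3 - <<'E'
from h import *
c=arm.capture("top")
i=c["img"][:,:,::-1][140:300,205:425];cv2.imwrite("pics/top1.png",cv2.resize(i,None,fx=3.6,fy=3.6,interpolation=cv2.INTER_CUBIC))
c=arm.capture("scene")
i=c["img"][:,:,::-1][150:300,200:410];cv2.imwrite("pics/sc1.png",cv2.resize(i,None,fx=3.8,fy=3.8,interpolation=cv2.INTER_CUBIC))
E
```

```text
(no output)
```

View pics/top1.png

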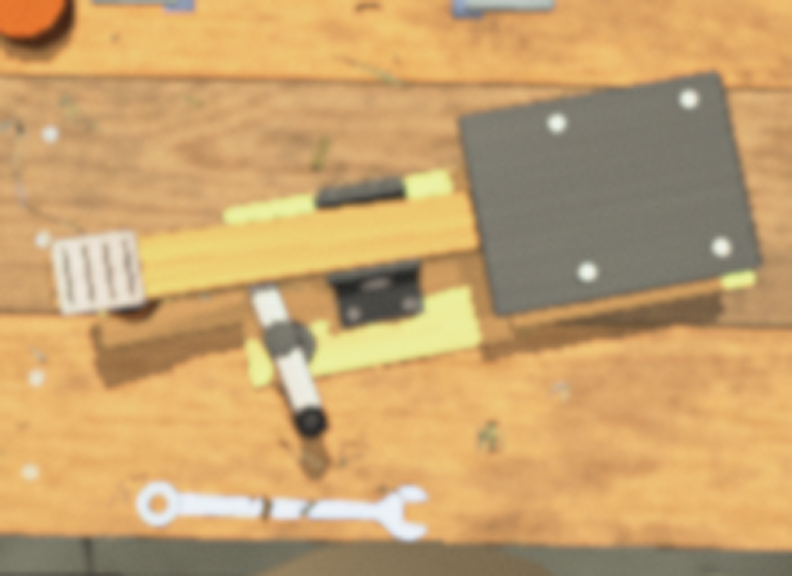

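Run:
```python
from h import *
c=arm.capture("top")
f=lambda u,v,z:ray(c,(205+(u+.5)/3.6-.5,140+(v+.5)/3.6-.5),z)
np.set_printoptions(precision=4,suppress=True)
k=f(312,418,.126);p=f(289,340,.096)
t=f(98,272,.148)
L=[f(*a,.099) for a in((459,117),(717,71),(762,262),(497,315))]
print("knob",k,"post",p,np.linalg.norm(k-p),"tread",t)
print("lid",L)
u=(L[0]-L[1])+(L[3]-L[2]);y=u[:2]/np.linalg.norm(u[:2]);x=np.array([y[1],-y[0]]);print("yaw from lid",np.arctan2(-y[0],y[1]))
for yw in [np.arctan2(-y[0],y[1])]:
    R=np.array([[np.cos(yw),-np.sin(yw)],[np.sin(yw),np.cos(yw)]])
    oc=p[:2]-R@[-.05,.06]; ot=t[:2]-R@[0,.160*np.cos(.27)-.023*np.sin(.27)]
    lc=np.mean(L,0)[:2]; print("origin from post",oc,"tread",ot,"lid ctr rel",R.T@(lc-oc), R.T@(t[:2]-oc))
d=(t-p)[:2];e=np.array([.05,.148-.06]);print("yaw tread-post",np.arctan2(d[1],d[0])-np.arctan2(e[1],e[0]))
d=(lc-t[:2]);print("yaw lid-tread",np.arctan2(-(-d)[0],(-d)[1]))
d=k-p;print("knob dir",np.arctan2(d[1],d[0]))
for a in((160,503,.006),(405,512,.006),(85,400,0)):print(f(*a))
```

```text
knob [ 0.3565 -0.3088  0.126 ] post [ 0.4012 -0.292   0.096 ] 0.05636555229833546 tread [ 0.4336 -0.1899  0.148 ]
lid [array([ 0.5351, -0.3889,  0.099 ]), array([ 0.5662, -0.5423,  0.099 ]), array([ 0.4522, -0.5674,  0.099 ]), array([ 0.418 , -0.4128,  0.099 ])]
yaw from lid 0.20895665019021112
origin from post [ 0.4625 -0.3404] tread [ 0.4643 -0.3347] lid ctr rel [ 0.0012 -0.1408] [0.0029 0.1532]
yaw tread-post 0.20943545961401178
yaw lid-tread 0.20311198593488083
knob dir -2.7825622438610798
[ 0.3012 -0.206   0.006 ]
[ 0.2989 -0.3615  0.006 ]
[ 0.3649 -0.1536  0.    ]
```

View pics/sc1.png

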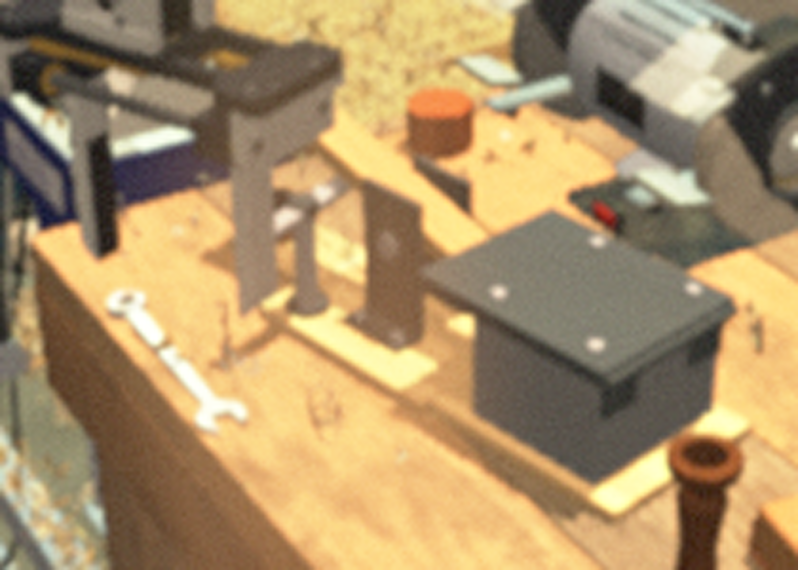

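Lifter pose: yaw about 0.207, origin about (0.463, -0.338). The stop is at about 0.15 rad, with the knob at (0.3565, -0.309). I'll approach from the +y side of the knob with the fingers closed.

```bash
cat >> h.py <<'E'
from scipy.spatial.transform import Rotation as Ro
np.set_printoptions(precision=4,suppress=True)
def rows(targets):
    "targets: (x,y,z,yaw of tool x), tool down -> turn deg & shift in present tool axes"
    s=arm.get_state();q=s["tool_rot"];R=Ro.from_quat([q[1],q[2],q[3],q[0]])
    print("t",s["time"],"pos",s["tool_pos"],"F",s["wrist_force"],"yaw",np.arctan2(*R.as_matrix()[1::-1,0]))
    for x,y,z,w in targets:
        T=Ro.from_matrix([[np.cos(w),np.sin(w),0],[np.sin(w),-np.cos(w),0],[0,0,-1]])
        print(np.degrees((R.inv()*T).as_rotvec()).round(1),(R.inv().apply(np.array([x,y,z])-s["tool_pos"])).round(4))
E
python3 - <<'E'
from h import *
rows([(.345,-.2784,.213,.36),(.345,-.2784,.113,.36)])
E
```

```text
t 0.25 pos [ 0.2191 -0.5044  0.2132] F [ 0.9962  0.1797 -0.2388] yaw 0.40980906257080374
[-0.  -0.   2.9] [ 0.2055 -0.1571  0.0003]
[-0.  -0.   2.9] [ 0.2055 -0.157   0.1003]
```

{"api": "move_arm", "payload": {
  "turn": [
    [0,0,0.5],
    [0,0,1],
    [0,0,1.5],
    [0,0,2],
    [0,0,2.5],
    [0,0,2.9],
    [0,0,2.9],
    [0,0,2.9],
    [0,0,2.9],
    [0,0,2.9]
  ],
  "translation": [
    [0.03,-0.023,0],
    [0.065,-0.05,0],
    [0.1,-0.077,0],
    [0.135,-0.104,0],
    [0.17,-0.13,0],
    [0.195,-0.15,0],
    [0.205,-0.157,0],
    [0.205,-0.157,0.03],
    [0.205,-0.157,0.05],
    [0.205,-0.157,0.06]
  ],
  "fingers": [0,0,0,0,0,0,0,0,0,0]
}}

```text
time: 1.5
tool_pos: [0.3442, -0.2791, 0.1525]
tool_rot: [-0.0, 0.984, 0.178, -0.0]
wrist_force: [-0.3, 0.1, 1.5]
grip_width: 0.004
finger_force: 0.0
```

Run:
```python
from h import *
s=arm.get_state();print(s["tool_pos"],s["grip_width"],s["wrist_force"])
c=arm.capture("wrist");cv2.imwrite("pics/w0.png",c["img"][:,:,::-1]);print(c["tool_from_camera"],c["camera_matrix"])
rows([(.345,-.2784,.113,.36)])
```

```text
[ 0.3442 -0.2791  0.1525] 0.0037817375133514784 [-0.3267  0.1102  1.5169]
[[ 0.0003 -0.9673 -0.2537  0.0735]
 [ 1.      0.0006 -0.0012 -0.0006]
 [ 0.0013 -0.2537  0.9673 -0.1699]
 [ 0.      0.      0.      1.    ]] [[337.1722   0.     315.9152]
 [  0.     337.1722 201.7379]
 [  0.       0.       1.    ]]
t 1.55 pos [ 0.344  -0.2789  0.1519] F [-0.2765  0.3274 -1.7177] yaw 0.3587072815762575
[-0.1  0.1 -0.1] [ 0.0011 -0.      0.0389]
```

View pics/w0.png

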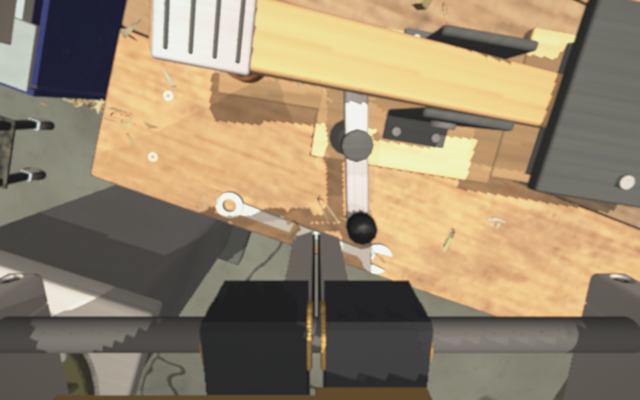

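The knob top is at (362,227), the post top at (357,145) and the closed fingertips at (316,235), beside the knob and clear of it. I'll cross-check positions from this view.

```bash
cat >> h.py <<'E'
def wray(c,s,uv,z):
    q=s["tool_rot"];R=Ro.from_quat([q[1],q[2],q[3],q[0]]);T=c["tool_from_camera"]
    o=R.apply(T[:3,3])+s["tool_pos"];d=R.apply(T[:3,:3]@np.linalg.inv(c["camera_matrix"])@[uv[0],uv[1],1])
    return o+d*(z-o[2])/d[2]
E
python3 - <<'E'
from h import *
s=arm.get_state();c=arm.capture("wrist")
k=wray(c,s,(362,227),.126);print("knob",k)
for z in(.095,.1,.105):
    p=wray(c,s,(357,145),z);print("post",z,p,np.hypot(*(k-p)[:2]),np.arctan2(*(p-k)[1::-1]))
print(wray(c,s,(253,0),.145),wray(c,s,(248,74),.145),wray(c,s,(155,60),.155))
E
```

```text
knob [ 0.3594 -0.3023  0.126 ]
post 0.095 [ 0.4029 -0.2849  0.095 ] 0.04687354513021921 0.3793589244386377
post 0.1 [ 0.4031 -0.2842  0.1   ] 0.04734378931621475 0.39157237108528703
post 0.105 [ 0.4034 -0.2835  0.105 ] 0.04782095619528656 0.40354383777559755
[ 0.4502 -0.2066  0.145 ] [ 0.4183 -0.2143  0.145 ] [ 0.4087 -0.1745  0.155 ]
```

```bash
cat >> h.py <<'E'
P=np.array([.404,-.2875])
def arc(a,g=.0225,z=.113):
    n=np.array([np.sin(a),-np.cos(a)]);c=P-.052*np.array([np.cos(a),np.sin(a)])-g*n
    return (*c,z,a)
E
python3 - <<'E'
from h import *
a=np.linspace(.25,1.05,9);rows([arc(.25)]+[arc(x) for x in a])
E
```

```text
t 1.6 pos [ 0.3443 -0.279   0.1529] F [0.3837 0.5928 0.1699] yaw 0.3588063695709366
[-0.1  0.   6.2] [0.0037 0.001  0.0399]
[-0.1  0.   6.2] [0.0037 0.001  0.0399]
[-0.1  0.   0.5] [0.0012 0.0061 0.0399]
[-0.1  0.  -5.2] [-0.0009  0.0113  0.0398]
[ -0.1   0.  -11. ] [-0.0024  0.0168  0.0398]
[ -0.1   0.  -16.7] [-0.0033  0.0224  0.0398]
[ -0.1   0.  -22.4] [-0.0037  0.028   0.0398]
[ -0.1   0.  -28.1] [-0.0035  0.0337  0.0398]
[ -0.1   0.  -33.9] [-0.0028  0.0393  0.0398]
[ -0.1   0.  -39.6] [-0.0015  0.0448  0.0398]
```

{"api": "move_arm", "payload": {
  "turn": [
    [0,0,3],
    [0,0,6],
    [0,0,0.5],
    [0,0,-5],
    [0,0,-11],
    [0,0,-17],
    [0,0,-22.5],
    [0,0,-28],
    [0,0,-34],
    [0,0,-39.5]
  ],
  "translation": [
    [0.002,-0.002,0.02],
    [0.0037,-0.002,0.039],
    [0.001,0.006,0.04],
    [-0.001,0.0113,0.04],
    [-0.0024,0.0168,0.04],
    [-0.0033,0.0224,0.04],
    [-0.0037,0.028,0.04],
    [-0.0035,0.0337,0.04],
    [-0.0028,0.0393,0.04],
    [-0.0015,0.0448,0.04]
  ],
  "fingers": [0,0,0,0,0,0,0,0,0,0]
}}

```text
time: 2.85
tool_pos: [0.3591, -0.3218, 0.1142]
tool_rot: [0.0, 0.865, 0.502, 0.0]
wrist_force: [-0.7, 2.1, -0.7]
grip_width: 0.005
finger_force: 0.6
```

Run:
```python
from h import *
rows([arc(x) for x in (1.15,1.25,1.35,1.45,1.55,1.6,1.65,1.7,1.73)])
s=arm.get_state();c=arm.capture("wrist");cv2.imwrite("pics/w1.png",c["img"][:,:,::-1])
```

```text
t 2.85 pos [ 0.3591 -0.3218  0.1142] F [-0.657   2.0798 -0.699 ] yaw 1.0517030492581412
[ 0.   0.  -5.6] [-0.0019  0.0046  0.0012]
[  0.    0.  -11.4] [-0.0034  0.0101  0.0012]
[  0.    0.  -17.1] [-0.0043  0.0157  0.0012]
[  0.    0.  -22.8] [-0.0046  0.0214  0.0012]
[  0.    0.  -28.6] [-0.0044  0.027   0.0012]
[  0.    0.  -31.4] [-0.0041  0.0298  0.0012]
[  0.    0.  -34.3] [-0.0036  0.0326  0.0012]
[  0.    0.  -37.1] [-0.003   0.0354  0.0012]
[  0.    0.  -38.9] [-0.0026  0.037   0.0012]
```

View pics/w1.png

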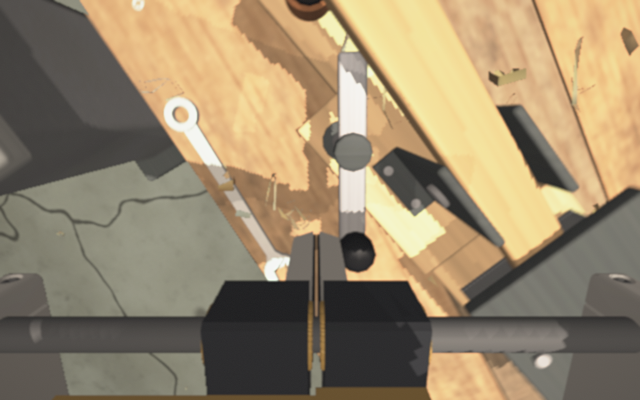

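The stop is swinging: the bar is upright in view and the knob at (358,252) touches the finger, slightly outboard. I'll continue about 4 mm further out.

{"api": "move_arm", "payload": {
  "turn": [
    [0,0,-5.5],
    [0,0,-11.5],
    [0,0,-17],
    [0,0,-23],
    [0,0,-28.5],
    [0,0,-31.5],
    [0,0,-34],
    [0,0,-34]
  ],
  "translation": [
    [-0.004,0.005,0],
    [-0.0065,0.011,0],
    [-0.008,0.017,0],
    [-0.0083,0.023,0],
    [-0.008,0.029,0],
    [-0.0075,0.032,0],
    [-0.007,0.035,0],
    [-0.007,0.035,0]
  ],
  "fingers": [0,0,0,0,0,0,0,0]
}}

```text
time: 3.9
tool_pos: [0.3859, -0.3451, 0.1139]
tool_rot: [0.0, 0.682, 0.731, -0.0]
wrist_force: [-1.2, -0.3, 0.7]
grip_width: 0.005
finger_force: 0.3
```

Run:
```python
from h import *
rows([arc(x) for x in (1.65,1.7,1.73)])
s=arm.get_state();c=arm.capture("wrist");cv2.imwrite("pics/w2.png",c["img"][:,:,::-1])
```

```text
t 3.9 pos [ 0.3859 -0.3451  0.1139] F [-1.2497 -0.3243  0.731 ] yaw 1.6404604132045961
[ 0.   0.  -0.5] [0.004  0.0001 0.0009]
[ 0.   0.  -3.4] [0.0029 0.0027 0.0009]
[ 0.   0.  -5.1] [0.0024 0.0043 0.0009]
```

View pics/w2.png

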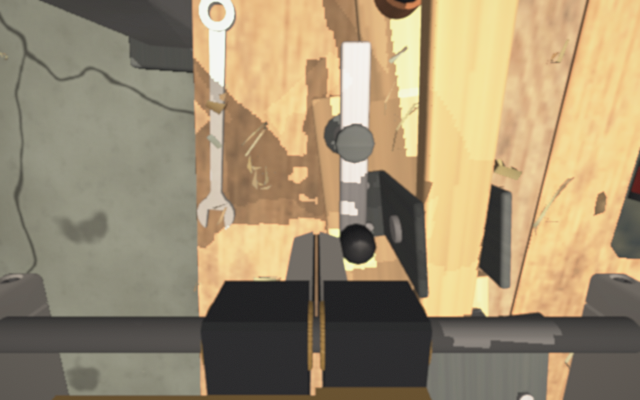

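The bar is nearly parallel to the lever and clear of it. The force is still only friction (1.2 N), so I'll push on to the end stop.

{"api": "move_arm", "payload": {
  "turn": [
    [0,0,-2],
    [0,0,-3],
    [0,0,-3],
    [0,0,-3]
  ],
  "translation": [
    [0,0.0015,0],
    [0,0.003,0],
    [0,0.0045,0],
    [0,0.0045,0]
  ],
  "fingers": [0,0,0,0]
}}

```text
time: 4.45
tool_pos: [0.3874, -0.3455, 0.1137]
tool_rot: [-0.002, 0.662, 0.749, -0.002]
wrist_force: [-26.2, -6.2, 10.7]
grip_width: 0.004
finger_force: 13.6
```

End stop reached, since the force jumps to 26 N. Next I'll back off, rise and go above the tread.

{"api": "move_arm", "payload": {
  "turn": [
    [0,0,0],
    [0,0,0],
    [0,0,0],
    [0,0,0],
    [0,0,0],
    [0,0,0]
  ],
  "translation": [
    [0,-0.01,0],
    [0,-0.02,0],
    [0,-0.02,-0.03],
    [0,-0.02,-0.07],
    [0,-0.02,-0.1],
    [0,-0.02,-0.1]
  ],
  "fingers": [0,0,0,0,0,0]
}}

```text
time: 5.2
tool_pos: [0.3709, -0.3474, 0.2155]
tool_rot: [0.002, 0.662, 0.749, -0.0]
wrist_force: [-0.2, -1.1, 0.1]
grip_width: 0.002
finger_force: 0.0
```

```bash
cat >> h.py <<'E'
C=np.array([.434,-.1885]); Y=np.array([-.206,.979])
F=C-Y*.1481
def tread(t,over=0):
    "tip centre on plate centre, lever slope t"
    y=.160*np.cos(t)-.023*np.sin(t); z=.085+.160*np.sin(t)+.023*np.cos(t)+.008*abs(np.tan(t))
    return (*(F+Y*y),z+.008-over,1.778)
E
python3 - <<'E'
from h import *
rows([(*C,.21,1.778)]+[tread(.27,-.012),tread(.27)])
s=arm.get_state();c=arm.capture("top");i=c["img"][:,:,::-1][140:300,205:425];cv2.imwrite("pics/top2.png",cv2.resize(i,None,fx=3.6,fy=3.6,interpolation=cv2.INTER_CUBIC))
E
```

```text
t 5.2 pos [ 0.3709 -0.3474  0.2155] F [-0.192  -1.1394  0.0996] yaw 1.6944534592255944
[ 0.1  0.2 -4.8] [0.15   0.0822 0.0052]
[ 0.1  0.2 -4.8] [0.1501 0.0821 0.0431]
[ 0.1  0.2 -4.8] [0.1501 0.0821 0.0551]
```

View pics/top2.png

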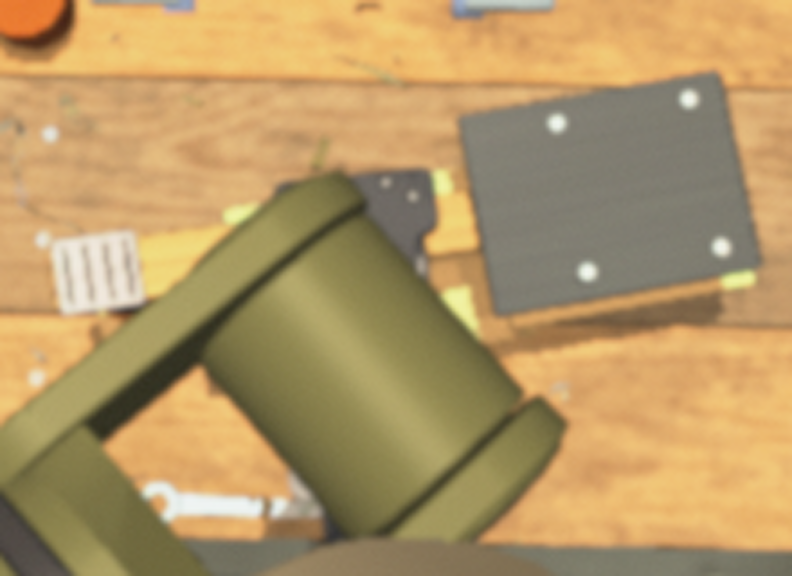

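The tread (98,272) and lid are unmoved. I'll move to above the tread.

{"api": "move_arm", "payload": {
  "turn": [
    [0,0,-1],
    [0,0,-2],
    [0,0,-3],
    [0,0,-4],
    [0,0,-4.8],
    [0,0,-4.8],
    [0,0,-4.8],
    [0,0,-4.8]
  ],
  "translation": [
    [0.03,0.016,0],
    [0.06,0.033,0],
    [0.095,0.052,0],
    [0.125,0.068,0],
    [0.145,0.079,0.005],
    [0.15,0.082,0.02],
    [0.15,0.082,0.036],
    [0.15,0.082,0.036]
  ],
  "fingers": [0,0,0,0,0,0,0,0]
}}

```text
time: 6.25
tool_pos: [0.4324, -0.1883, 0.1756]
tool_rot: [-0.002, 0.631, 0.776, -0.0]
wrist_force: [-0.2, -0.2, -0.5]
grip_width: 0.006
finger_force: 0.0
```

Run:
```python
from h import *
rows([tread(x) for x in (.27,.2,.13,.07,0,-.07,-.13,-.18,-.22,-.24)])
s=arm.get_state();c=arm.capture("wrist");cv2.imwrite("pics/w3.png",c["img"][:,:,::-1])
```

```text
t 6.25 pos [ 0.4324 -0.1883  0.1756] F [-0.1953 -0.1889 -0.5034] yaw 1.7771484919414804
[-0.1 -0.1 -0. ] [-0.0006  0.0016  0.0155]
[-0.1 -0.1 -0. ] [0.0036 0.0016 0.0266]
[-0.1 -0.1 -0. ] [0.007  0.0017 0.038 ]
[-0.1 -0.1 -0. ] [0.0093 0.0017 0.0479]
[-0.1 -0.1 -0. ] [0.0112 0.0017 0.0596]
[-0.1 -0.1 -0. ] [0.0124 0.0017 0.0703]
[-0.1 -0.1 -0. ] [0.0128 0.0018 0.0795]
[-0.1 -0.1 -0. ] [0.0127 0.0018 0.0871]
[-0.1 -0.1 -0. ] [0.0123 0.0018 0.0933]
[-0.1 -0.1 -0. ] [0.0121 0.0018 0.0963]
```

View pics/w3.png

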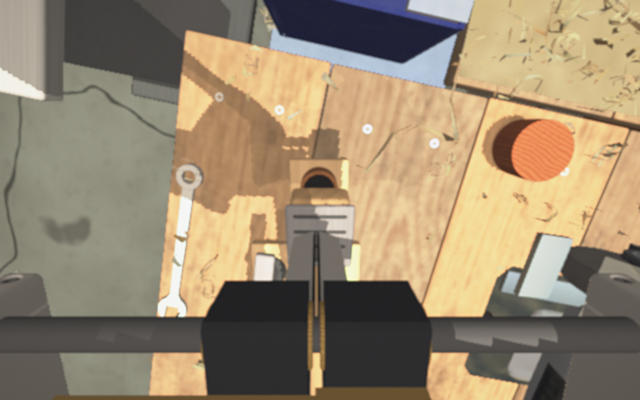

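The fingertips (316,233) are over the middle of the tread (288–354 wide). I'll press down along the arc.

{"api": "move_arm", "payload": {
  "turn": [
    [0,0,0],
    [0,0,0],
    [0,0,0],
    [0,0,0],
    [0,0,0],
    [0,0,0],
    [0,0,0],
    [0,0,0],
    [0,0,0],
    [0,0,0]
  ],
  "translation": [
    [0,0.001,0.015],
    [0.003,0.001,0.025],
    [0.006,0.0015,0.035],
    [0.009,0.0015,0.046],
    [0.011,0.0015,0.058],
    [0.0125,0.0015,0.069],
    [0.0128,0.0015,0.078],
    [0.0127,0.0015,0.085],
    [0.0123,0.0015,0.09],
    [0.0123,0.0015,0.09]
  ],
  "fingers": [0,0,0,0,0,0,0,0,0,0]
}}

```text
time: 7.55
tool_pos: [0.432, -0.1753, 0.0868]
tool_rot: [-0.001, 0.63, 0.776, 0.0]
wrist_force: [-1.1, 2.0, 2.0]
grip_width: 0.006
finger_force: 1.1
```

{"api": "move_arm", "payload": {
  "turn": [
    [0,0,0],
    [0,0,0],
    [0,0,0],
    [0,0,0],
    [0,0,0]
  ],
  "translation": [
    [0,0,0.003],
    [0,0,0.006],
    [0,0,0.008],
    [0,0,0.009],
    [0,0,0.009]
  ],
  "fingers": [0,0,0,0,0]
}}

```text
time: 8.18
tool_pos: [0.4325, -0.1758, 0.0788]
tool_rot: [0.0, 0.63, 0.776, 0.0]
wrist_force: [-1.0, 1.4, 9.3]
grip_width: 0.005
finger_force: 4.7
```

Run:
```python
from h import *
rows([tread(-.24)])
a=arm.capture("scene")["img"][:,:,::-1][150:300,200:410];b=arm.capture("wrist")["img"][:,:,::-1]
a=cv2.resize(a,(560,400),interpolation=cv2.INTER_CUBIC)
cv2.imwrite("pics/s3.png",a);cv2.imwrite("pics/w4.png",b)
```

```text
t 8.175 pos [ 0.4325 -0.1758  0.0788] F [-0.9655  1.4149  9.3321] yaw 1.778023544889726
[0. 0. 0.] [ 0.     -0.0012 -0.0005]
```

View pics/s3.png

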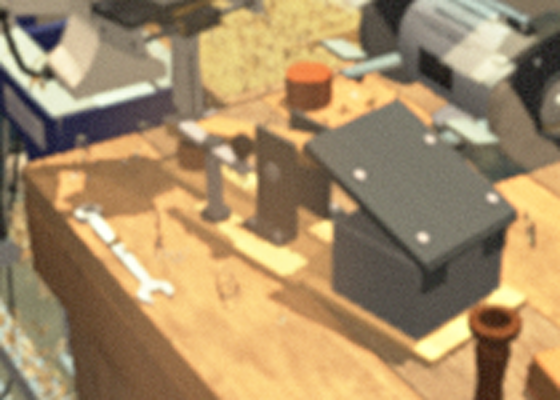

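The lid is raised (near edge at (310,145)) and the stop lies parallel to the lever. I'll press firmly onto the bumper.

{"api": "move_arm", "payload": {
  "turn": [
    [0,0,0],
    [0,0,0],
    [0,0,0],
    [0,0,0]
  ],
  "translation": [
    [0,0,0.001],
    [0,0,0.002],
    [0,0,0.003],
    [0,0,0.003]
  ],
  "fingers": [0,0,0,0]
}}

```text
time: 8.78
tool_pos: [0.433, -0.1759, 0.0777]
tool_rot: [0.001, 0.63, 0.776, 0.0]
wrist_force: [-11.5, 7.8, 36.5]
grip_width: 0.005
finger_force: 18.9
```

It's firmly on the bumper; I'll ease off slightly to a moderate hold.

{"api": "move_arm", "payload": {
  "turn": [
    [0,0,0],
    [0,0,0],
    [0,0,0],
    [0,0,0]
  ],
  "translation": [
    [0,0,-0.0005],
    [0,0,-0.001],
    [0,0,-0.001],
    [0,0,-0.001]
  ],
  "fingers": [0,0,0,0]
}}

```text
time: 9.28
tool_pos: [0.4328, -0.1759, 0.078]
tool_rot: [0.001, 0.63, 0.776, 0.0]
wrist_force: [-6.7, 5.4, 26.1]
grip_width: 0.004
finger_force: 13.5
```

Run:
```python
from h import *
print(arm.get_state()["wrist_force"]);print(arm.finish_job())
```

```text
[-6.7323  5.3809 26.0995]
the job is handed in; nothing more can be done
None
```

The job is handed in at about 9 s of the 48 s allowed: the knob was pushed round to its end stop, then the tread pressed down onto the bumper, where the fingertips still hold it with about 26 N and the lid up; the verdict was not returned.

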